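# Park the seal tin in its bench dock

## Robot

A 6-joint arm with a two-finger parallel gripper is mounted at the origin on a cart in front of the work surface, level with it; the furniture and walls round the work are solid. World frame = base frame: x ahead of the robot, y to its left, z up, the work surface at z = 0. Lengths are in m, angles in rad, forces in N, time in s.
With the tool pointing down it reaches from about 0.25 to 0.775 m from the base axis. Payload 4 kg.
Tool frame: the origin (TCP) lies at the very end of the fingers, on their centre line; the grasp point (between the pads) lies 19 mm behind it (robot.hold_point_z is the distance from the TCP to the grasp point, in m); z points along the fingers, y is the line along which they close (so a half turn about z gives the same grasp; the last joint's range is limited). The gripper opens to 94 mm and grips with 3 to 60 N. Pads are 16 mm wide; open, the fingers measure 119 mm over their backs; the gripper's body (75 mm by 177 mm) begins 78 mm behind the grasp point.
Start: joints at [1.015, 0.087, 1.371, -0, 1.684, -0.103], TCP at [0.241, 0.495, 0.206] pointing down, gripper open.
Joint ranges: [-3.1, 3.1], [-0.76, 2.03], [0.27, 2.55], [-1.08, 4.22], [0.17, 2.65], [-2.57, 2.57]. Speed limits (rad/s): [2.79, 2.79, 3.14, 3.14, 3.14, 3.14].

## Interface

Orientations are given as [roll, pitch, yaw] about the fixed x, y, z axes, in that order (R = Rz(yaw) Ry(pitch) Rx(roll)).
In Python, from bench import robot gives the robot as it stands.
- The arm moves only by the tool carry_out, never from a script. Its argument "steps" is a list of rows, each a list of 3 entries, a list of its own where there are three numbers: the shift along the tool's x, y, z in m, then the turn about the tool's z in units of 10 degrees (1.0 is 10 degrees), then the closure, from -1 (fully open) to 1 (shut). In form: [[[tx, ty, tz], roll, jaw], ...]. A call has 1 to 10 rows; each row is the pose to reach, as a shift and turn from the pose commanded when the call began, along the tool's axes at that moment; what a row does not reach only later rows make up. A row lasts 1/8 s, in which the tool goes at most 62.5 mm and 10.7 degrees, less where a joint would pass 70% of its speed; a pose out of reach is approached as far as the arm can. A call with a gripper value outside its range is refused whole. The fingers move at their own pace and stop on an object; the grip force is fixed at half the most. Time passes only in rows, so rows that repeat a pose let the fingers close. It gives the time, the measured TCP pose, the force, the opening and the grip force at its end, in the units of the state.
- robot.get_obs(): the state, without advancing time (a new reading comes with each control period).
- robot.snapshot(name): name is "side" or "top"; returns a dict with "image" (420x560x3 uint8, red, green, blue), "z_map" (420x560 float32, m along the optical axis (not along the pixel's ray), 0 where there is no reading), "mtx" (3x3 intrinsics, pixels), "R" (3x3) and "t" (3): a world point X has camera coordinates R X + t. Camera axes: x right, y down, z forward; pixel columns grow to the right and rows downward; lengths in m; the calibration is good to about 2 mm. A picture is of the moment at which its call begins.
- robot.close_job(): hands the job in; it is judged then, once.
The state is a dict: "time": time; "joint_positions": joint angles; "qvel": joint speeds; "joint_torque": joint torques, N m; "tool_pos": TCP position; "ee_rot": TCP orientation; "wrist_force": force on the tool from outside, world axes, zero at the start; "wrist_torque": the same for the moment, N m; "width": finger opening in m; "finger_force": force on a finger pad.
Only numpy, scipy, OpenCV 4.12 (cv2) and the standard library are available. Lean on these libraries where they do the work, as an engineer would, in place of code of your own. Each camera call takes 0.05 s, during which the arm holds its last target. There are 200 camera calls.

## Task

Push the flat round tin along the bench, through the narrow mouth between the two posts of the dock, until it stands fully home against the dock's back wall. Then swing the dock's keeper bar fully shut across the mouth behind it. Keep the tin flat on the bench all the way, without lifting, tipping or carrying it, and leave the other things where they are.

Things in the scene. Friction and masses are not known exactly. Their poses are not given: they have to be found in the camera images.
- tin: Flat round closed tin, plain pale grey with a slightly overhanging lid, standing on the bench: 32 mm tall, body 60 mm and lid (upper 12 mm) 62.4 mm in diameter, about 0.1 kg. Origin: centre of its underside. z up; its yaw means nothing.
- dock: Low aluminium dock fixed to the bench, 36 mm tall, open above, no floor. Origin: on the bench midway between its two mouth posts; x points level into the dock, y to its left, z up. Posts: upright steel cylinders, 16 mm diameter, at x = 0, y = +-41.5 mm: the gap is 67 mm. Inside, side walls 74 mm apart, 10 mm thick. Outside them, screwed feet out to y = +-63 mm, 7 mm high at the screws.
- dock_home (a point): Where the centre of the tin's underside is when the tin touches the dock's back wall midway: dock x = 50 mm, y = 0, on the bench. The back wall's inner face is at dock x = 81 mm, its outer face at 91 mm.
- keeper (a joint): Keeper bar's hinge (rad). 0: shut, the bar lies across the mouth in front of both posts (end stop). Grows to 2.75 as it swings out from the mouth and round to the dock's left; at angle a the bar points from the hinge along (-sin a, -cos a) in the dock's x, y. Friction of 0.04 N m holds it where it is left; no spring, no catch.
- keeper_hinge (a point): On the keeper's upright hinge axis, which is that of the dock's left mouth post (dock x = 0, y = +41.5 mm), 20 mm above the bench. A collar 23 mm in diameter goes round the post there.
- keeper_end (a point): Middle of the keeper bar's thickness, 80 mm along it from the hinge, 20 mm up. The bar is dark steel, 10 mm thick, 105 mm long from the axis to its round end, 11 to 29 mm above the bench. Its centre line runs 13 mm beside the hinge axis, shifted along (-cos a, sin a) in the dock's x, y at angle a: that side, 18 mm from the axis, is the face to push to shut it.
- spring: steel coil spring, 47 mm wide, 52 mm tall, standing upright. Bystander. Origin: centre of its underside.
- ring: plain brass ring, 37 mm wide, 18 mm tall, lying flat. Bystander. Origin: centre of its underside.
- bullet: small bullet-shaped white sleeve, 30 mm wide, 52 mm tall, standing. Bystander. Origin: centre of its underside.
- bottle: small bottle with a pointed nozzle, 40 mm wide, 101 mm tall, standing behind the dock. Bystander. Origin: centre of its underside.
Things that resemble listed ones, but are neither listed nor needed, are in the scene too. Of the things that look like the tin, the largest one is meant.

How it is judged:
By the outcome, as a careful person would: the job done as asked, in the order asked, and still so for the second after the job is handed in, with the robot touching nothing.
It also fails if it takes over 64 s, if anything falls off the work surface, if the arm or the gripper's body presses on something with over 40 N, if the wrist force passes 120 N, or if a joint passes its speed limit or range.

## Working session

There is one attempt and no reset: what is moved stays moved. The work goes in short steps, Python scripts to look and compute and a tool call to move; the robot and the scene stay as the last step left them, time stands still between calls to the robot, and variables do not carry over. Pictures are saved under pics/ and viewed, at most 10 in all, crops included, and the job is handed in when it is done.

Besides the shell and the picture viewer there is one more tool, called after "Call:" in YAML: its name, and indented under it one key for each argument. carry_out: Moves the arm, as the interface text tells. Its arguments: {"type":"object","properties":{"steps":{"type":"array","items":{"type":"array"}}},"required":["steps"]}

```bash
mkdir -p pics; python3 - <<'E'
from bench import robot
import cv2,numpy as np,pickle
o=robot.get_obs();print({k:np.round(v,3) for k,v in o.items()})
for n in("top","side"):
    s=robot.snapshot(n);pickle.dump(s,open(n+".pkl","wb"))
    cv2.imwrite(f"pics/{n}0.png",s["image"][:,:,::-1])
    print(n,s["mtx"],s["R"],s["t"])
E
```

```text
{'time': np.float64(0.0), 'joint_positions': array([ 1.015,  0.088,  1.372,  0.   ,  1.684, -0.103]), 'qvel': array([ 0.001, -0.001,  0.   ,  0.001, -0.001,  0.   ]), 'joint_torque': array([-1.0000e-03, -3.4019e+01, -3.0243e+01,  7.1000e-02,  3.3000e-02,
       -0.0000e+00]), 'tool_pos': array([0.24 , 0.494, 0.204]), 'ee_rot': array([-3.139, -0.   ,  2.689]), 'wrist_force': array([-0.117, -0.343, -0.341]), 'wrist_torque': array([-0.018, -0.033, -0.002]), 'finger_force': np.float64(0.0), 'width': np.float64(0.094)}
top [[414.80173151   0.         278.72387067]
 [  0.         414.80173151 209.13744439]
 [  0.           0.           1.        ]] [[ 0.02952502 -0.99956206  0.00199182]
 [-0.99214825 -0.0295482  -0.12152676]
 [ 0.12153239  0.0016119  -0.99258616]] [0.12093763 0.57217081 0.98800438]
side [[539.75007698   0.         278.25816481]
 [  0.         539.75007698 215.74240769]
 [  0.           0.           1.        ]] [[ 0.92382212 -0.38281986 -0.00128183]
 [-0.25187759 -0.60530345 -0.75509299]
 [ 0.2882887   0.69789447 -0.65561646]] [-0.46985179  0.26266361  0.82818462]
```

View pics/top0.png

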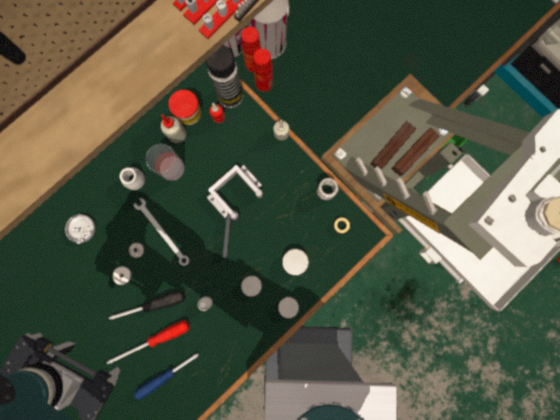

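View pics/side0.png

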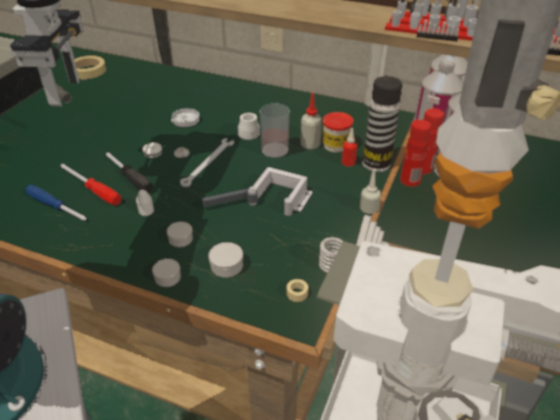

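The tin candidates in the top view are (295,262), (251,286) and (289,307). The first is the largest and palest. The dock is at about (235,192), with its keeper hanging from about (232,214) to (225,257). Next I'll measure sizes and confirm this in a crop.

```bash
cat > h.py <<'E'
import numpy as np,cv2
def cloud(s):
    z=s["z_map"];K=s["mtx"];v,u=np.mgrid[:z.shape[0],:z.shape[1]]
    P=np.stack([(u-K[0,2])/K[0,0]*z,(v-K[1,2])/K[1,1]*z,z],-1)
    W=(P-s["t"])@s["R"]; W[z==0]=np.nan
    return W
def ray(s,u,v,h):
    d=s["R"].T@np.linalg.inv(s["mtx"])@[u,v,1];c=-s["R"].T@s["t"]
    return c+d*(h-c[2])/d[2]
E
python3 - <<'E'
import pickle,cv2,numpy as np
from h import *
for n,roi in(("top",(190,150,140,190)),("side",(130,150,220,150))):
    s=pickle.load(open(n+".pkl","rb"));W=cloud(s);x,y,w,h=roi
    m=((W[...,2]>.012)&(W[...,2]<.12)).astype(np.uint8)
    M=np.zeros_like(m);M[y:y+h,x:x+w]=m[y:y+h,x:x+w]
    k,L,st,c=cv2.connectedComponentsWithStats(M)
    for i in range(1,k):
        if st[i,4]<25: continue
        Q=W[L==i];print(n,st[i],np.round(c[i]),"z50/95",np.round(np.percentile(Q[:,2],[50,95]),3),"c",np.round(np.median(Q,0),3),"ext",np.round(np.percentile(Q,98,0)-np.percentile(Q,2,0),3))
    f=4 if n=="top" else 3.6
    im=s["image"][y:y+h,x:x+w,::-1]
    if n=="top": im=im[:140];cv2.imwrite("pics/c_top.png",cv2.resize(im,None,fx=4.2,fy=4.2,interpolation=2))
s=pickle.load(open("top.pkl","rb"));W=cloud(s)
# tin edges by colour
g=s["image"].min(2)
for u,v in((295,262),(251,286),(289,307)):
    m=(g>g[v-4:v+5,u-4:u+5].mean()*.72).astype(np.uint8);k,L,st,c=cv2.connectedComponentsWithStats(m)
    q=L==L[v,u];cs,_=cv2.findContours(q.astype(np.uint8),0,1);(a,b),e,t=cv2.fitEllipse(cs[0])
    print(u,v,"ell",np.round((a,b,*e),1),"mm",np.round(np.array(e)/414.8*s["z_map"][v,u]*1000,1),ray(s,a,b,.032),W[v,u])
E
```

```text
top [322 150   8  16  75] [327. 157.] z50/95 [0.027 0.031] c [0.706 0.02  0.027] ext [0.033 0.017 0.018]
top [208 166  54  92 744] [231. 202.] z50/95 [0.031 0.036] c [0.601 0.263 0.031] ext [0.21  0.119 0.023]
top [318 179  12  21 130] [323. 189.] z50/95 [0.048 0.053] c [0.616 0.031 0.048] ext [0.044 0.027 0.04 ]
top [282 250  26  25 512] [295. 262.] z50/95 [0.03  0.033] c [0.44  0.095 0.03 ] ext [0.054 0.056 0.007]
top [241 276  20  21 317] [251. 286.] z50/95 [0.023 0.026] c [0.379 0.201 0.023] ext [0.043 0.043 0.008]
top [198 298  13  13 139] [204. 304.] z50/95 [0.041 0.052] c [0.335 0.309 0.041] ext [0.028 0.025 0.035]
top [278 298  20  20 322] [288. 308.] z50/95 [0.024 0.026] c [0.33  0.109 0.024] ext [0.044 0.044 0.008]
side [144 150  16   4  43] [151. 151.] z50/95 [0.015 0.017] c [0.39  0.507 0.015] ext [0.032 0.017 0.005]
side [265 150  22   5  65] [275. 151.] z50/95 [0.017 0.023] c [0.659 0.388 0.017] ext [0.046 0.022 0.012]
side [342 150   8  13  82] [346. 155.] z50/95 [0.028 0.043] c [0.801 0.295 0.028] ext [0.01  0.018 0.031]
side [130 166  23  46 573] [142. 189.] z50/95 [
[... 371 characters left out ...]
04  0.039]
side [209 243  34  31 822] [226. 257.] z50/95 [0.031 0.034] c [0.44  0.086 0.031] ext [0.056 0.057 0.02 ]
side [153 259  27  24 502] [166. 270.] z50/95 [0.024 0.027] c [0.331 0.103 0.024] ext [0.044 0.045 0.014]
side [287 279  21  19 208] [297. 288.] z50/95 [0.017 0.02 ] c [ 0.536 -0.022  0.017] ext [0.034 0.035 0.008]
295 262 ell [295.  261.9  24.2  24.3] mm [59.1 59.3] [0.44044366 0.09453705 0.032     ] [0.44023863 0.0943226  0.02976619]
251 286 ell [251.1 285.7  18.4  19.4] mm [44.9 47.3] [0.38038396 0.19920178 0.032     ] [0.37918352 0.19969474 0.02582763]
289 307 ell [288.  307.2  18.5  19.7] mm [44.7 47.7] [0.33193457 0.10851762 0.032     ] [0.33190302 0.10599042 0.02584   ]
```

View pics/c_top.png

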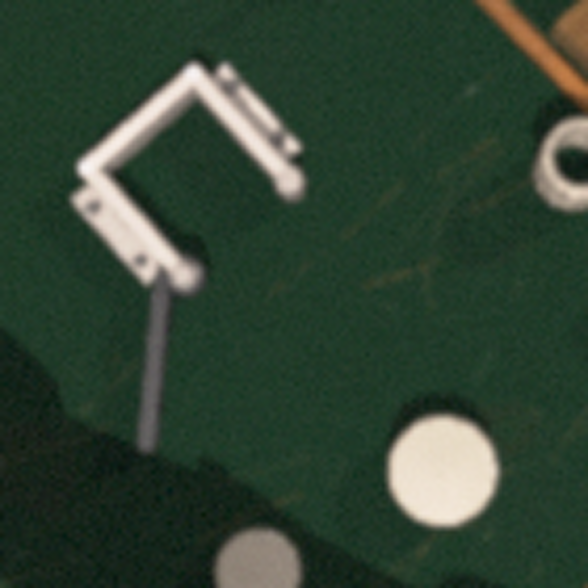

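The crop shows the largest, pale tin at (295,262), 26 px across. The other two look-alikes are about 20 px, so I reject them. The posts are at (259,194) and (234.5,215), and the keeper runs from the left post down to (225,257). Now I'll fit the dock frame and keeper angle in both views.

```bash
python3 - <<'E'
import pickle,cv2,numpy as np
from h import *
s=pickle.load(open("top.pkl","rb"));W=cloud(s);S=pickle.load(open("side.pkl","rb"))
L=ray(s,234.5,214.8,.036);R=ray(s,259.05,193.8,.036);print("top posts",L,R,np.linalg.norm(L-R))
im=s["image"].astype(int)
# outer back corners
for u,v in((79,170),(196,62)):print("backcorner",ray(s,190+u/4.2,150+v/4.2,.036))
# side view
I=S["image"];g=I.min(2)
WS=cloud(S)
for nm,w,img in(("top",W,s["image"]),("side",WS,I)):
    z=w[...,2]
    br=img.min(2)>95
    m=(z>.031)&(z<.042)&(w[...,0]>.5)&(w[...,0]<.75)&(w[...,1]>.11)&(w[...,1]<.32)&br
    Q=w[m][:,:2].astype(np.float32);print(nm,len(Q),cv2.minAreaRect(Q))
    dk=(z>.018)&(z<.034)&(w[...,0]>.44)&(w[...,0]<.56)&(w[...,1]>.2)&(w[...,1]<.33)&(img.max(2)<135)
    k=w[dk][:,:2].astype(np.float32);print(" keeper",len(k),cv2.minAreaRect(k),cv2.fitLine(k,2,0,.01,.01).ravel(),k.min(0),k.max(0))
x,y,w,h=150,150,180,135
cv2.imwrite("pics/c_side.png",cv2.resize(I[y:y+h,x:x+w,::-1],None,fx=4.4,fy=4.4,interpolation=2))
E
```

```text
top posts [0.55093098 0.24609003 0.036     ] [0.60494207 0.18761962 0.036     ] 0.0795989100288678
backcorner [0.60955295 0.31221833 0.036     ]
backcorner [0.67655122 0.24602097 0.036     ]
top 357 ((0.6080418229103088, 0.24974897503852844), (0.09818792343139648, 0.09814917296171188), 44.274070739746094)
 keeper 209 ((0.5047193169593811, 0.26408764719963074), (0.027488885447382927, 0.11495830863714218), 76.10541534423828) [ 0.9899741  -0.14124909  0.50462013  0.26285315] [0.4471678  0.23877916] [0.5588428 0.2718316]
side 428 ((0.6095155477523804, 0.2500792145729065), (0.10334769636392593, 0.09996099025011063), 45.00271224975586)
 keeper 384 ((0.5061219930648804, 0.2621183395385742), (0.02814900316298008, 0.11422150582075119), 76.59843444824219) [ 0.9818118  -0.1898568   0.5063458   0.25944442] [0.44841608 0.23641276] [0.5599847  0.27313703]
```

View pics/c_side.png

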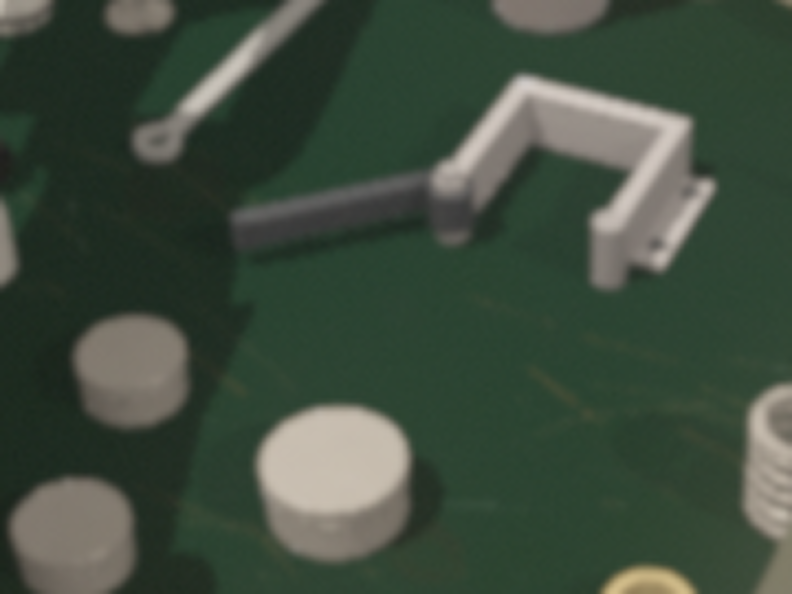

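Dock fit:
- Top-face outline is 98–103 × 98–100 mm in both views (expected 99), with its centre at (0.609, 0.250) and yaw about 44.5°.
- That puts the dock origin at about (0.579, 0.219).

The tin is at (0.440, 0.093), about 188 mm in front of the mouth and 8 mm left of the axis. The keeper is at about 2.4 rad, well clear of the path. I'll move above a point behind the tin and turn the jaw line square to the dock axis. I'll push with the fingers partly closed, as a two-point cradle.

Call:
carry_out:
  steps:
    - [[-0.034,-0.032,0],1,0.36]
    - [[-0.067,-0.065,0],2,0.36]
    - [[-0.101,-0.097,0],3,0.36]
    - [[-0.135,-0.13,0],4,0.36]
    - [[-0.168,-0.162,0],5,0.36]
    - [[-0.202,-0.195,0],6,0.36]
    - [[-0.236,-0.227,0],7,0.36]
    - [[-0.27,-0.26,0],8,0.36]
    - [[-0.303,-0.292,0],9,0.36]
    - [[-0.337,-0.324,0],10,0.36]

```text
time: 1.35
tool_pos: [0.4019, 0.0544, 0.2051]
ee_rot: [-3.141, -0.0, 0.938]
wrist_force: [1.0, 0.1, 0.9]
width: 0.03
finger_force: 0.0
```

```bash
python3 - <<'E'
import pickle
from h import *
from bench import robot
S=pickle.load(open("side.pkl","rb"))
L=ray(S,253.4,189.1,.036);R=ray(S,288.2,199.3,.036);print("side posts",L,R,np.linalg.norm(L-R),(L+R)/2)
print("back",ray(S,150+522/4.4,150+76/4.4,.036),ray(S,150+690/4.4,150+122/4.4,.036))
print("tin",ray(S,150+334/4.4,150+463/4.4,.032), "keeper tip",ray(S,150+236/4.4,150+216/4.4,.029))
s=pickle.load(open("top.pkl","rb"));print("keeper top",ray(s,228.1,217.9,.029),ray(s,224.8,257.1,.029))
o=robot.get_obs();print(o["tool_pos"],o["ee_rot"],o["width"],o["joint_positions"])
E
```

```text
side posts [0.55572291 0.25072714 0.036     ] [0.61009302 0.19121766 0.036     ] 0.08060699359440879 [0.58290796 0.2209724  0.036     ]
back [0.6144691  0.31120255 0.036     ] [0.67657706 0.24358668 0.036     ]
tin [0.44121209 0.08991145 0.032     ] keeper tip [0.4509875  0.26747811 0.029     ]
keeper top [0.54349488 0.26233636 0.029     ] [0.44704901 0.26612751 0.029     ]
[0.40193057 0.05437268 0.20512141] [-3.14122525e+00 -5.59391278e-05  9.37708358e-01] 0.02998760839408618 [-5.77148025e-03 -2.40803580e-01  1.67733287e+00  2.63323632e-04
  1.70532797e+00  6.27351762e-01]
```

Call:
carry_out:
  steps:
    - [[-0.002,0,0.05],0.97,0.36]
    - [[-0.002,0,0.1],0.97,0.36]
    - [[-0.002,0,0.14],0.97,0.36]
    - [[-0.002,0,0.17],0.97,0.36]
    - [[-0.002,0,0.185],0.97,0.36]
    - [[-0.002,0,0.192],0.97,0.36]
    - [[-0.002,0,0.193],0.97,0.36]
    - [[-0.002,0,0.193],0.97,0.36]

```text
time: 2.35
tool_pos: [0.4018, 0.0542, 0.0136]
ee_rot: [3.14, -0.002, 0.774]
wrist_force: [0.1, -0.8, 0.9]
width: 0.0299
finger_force: 0.0
```

```bash
cat >> h.py <<'E'
import math
A=math.radians(44);U=np.array([math.cos(A),math.sin(A)]);V=np.array([-U[1],U[0]]);O=np.array([.580,.220])
def dk(p): d=np.array(p)[:2]-O; return np.round([d@U,d@V],4)
E
python3 - <<'E'
from h import *
from bench import robot
o=robot.get_obs();print(o["tool_pos"],dk(o["tool_pos"]),np.degrees(o["ee_rot"]),o["width"],o["wrist_force"])
s=robot.snapshot("side");cv2.imwrite("pics/s1.png",cv2.resize(s["image"][120:330,100:380,::-1],None,fx=2.6,fy=2.6,interpolation=2))
E
```

```text
[0.40179833 0.05422597 0.01360566] [-0.2433  0.0045] [ 1.79907713e+02 -1.00732147e-01  4.43607566e+01] 0.02990731135817954 [ 0.07492213 -0.82914695  0.92037307]
```

View pics/s1.png

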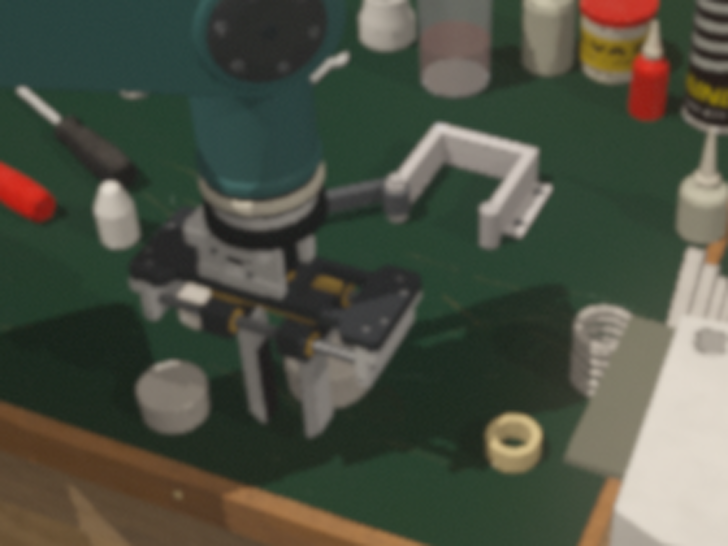

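The gripper straddles behind the tin, the fingers are aimed at the dock and the path is clear. I'll push to just before the mouth.

Call:
carry_out:
  steps:
    - [[0.015,0,0],0,0.36]
    - [[0.025,0,0],0,0.36]
    - [[0.035,0.001,0],0,0.36]
    - [[0.045,0.001,0],0,0.36]
    - [[0.055,0.002,0],0,0.36]
    - [[0.065,0.002,0],0,0.36]
    - [[0.075,0.003,0],0,0.36]
    - [[0.085,0.003,0],0,0.36]
    - [[0.095,0.004,0],0,0.36]
    - [[0.105,0.004,0],0,0.36]

```text
time: 3.65
tool_pos: [0.4792, 0.1252, 0.0124]
ee_rot: [-3.142, -0.0, 0.774]
wrist_force: [-1.0, -0.5, 1.4]
width: 0.03
finger_force: 0.8
```

Call:
carry_out:
  steps:
    - [[0.01,0,0],0,0.36]
    - [[0.02,0,0],0,0.36]
    - [[0.03,0,0],0,0.36]
    - [[0.036,0,0],0,0.36]
    - [[0.036,0,0],0,0.36]

```text
time: 4.28
tool_pos: [0.5048, 0.1504, 0.0124]
ee_rot: [-3.142, -0.001, 0.775]
wrist_force: [-0.4, -0.2, -0.9]
width: 0.0304
finger_force: 0.0
```

```bash
python3 - <<'E'
from h import *
from bench import robot
o=robot.get_obs();print(o["tool_pos"],dk(o["tool_pos"]),np.degrees(o["ee_rot"]),o["width"],o["wrist_force"])
for n in("top","side"):
    s=robot.snapshot(n);W=cloud(s);m=(W[...,2]>.027)&(W[...,2]<.037)&(s["image"].min(2)>90)
    D=(W[...,:2]-O)@np.c_[U,V];m&=(D[...,0]>-.12)&(D[...,0]<-.03)&(abs(D[...,1])<.06)
    print(n,m.sum(),dk(np.nanmedian(W[m],0)),np.nanpercentile(D[m],[2,98],axis=0))
    r=(slice(150,300),slice(180,330)) if n=="top" else (slice(130,280),slice(180,330))
    cv2.imwrite(f"pics/{n}2.png",cv2.resize(s["image"][r][:,:,::-1],None,fx=2.6,fy=2.6,interpolation=2))
a=[cv2.imread(f"pics/{n}2.png") for n in("top","side")];cv2.imwrite("pics/b2.png",np.hstack(a))
E
```

```text
[0.50482388 0.15041435 0.01244693] [-0.1024  0.0022] [-1.79999072e+02 -4.30206922e-02  4.43769903e+01] 0.030363269852151063 [-0.42675557 -0.21157304 -0.87679391]
top 0 [nan nan] [nan nan]
side 306 [-0.0767  0.0016] [[-0.11213066 -0.02774998]
 [-0.03983113  0.02700537]]
  return np.nanmean(a, axis, out=out, keepdims=keepdims)
  return np.nanmean(a, axis, out=out, keepdims=keepdims)
```

View pics/b2.png

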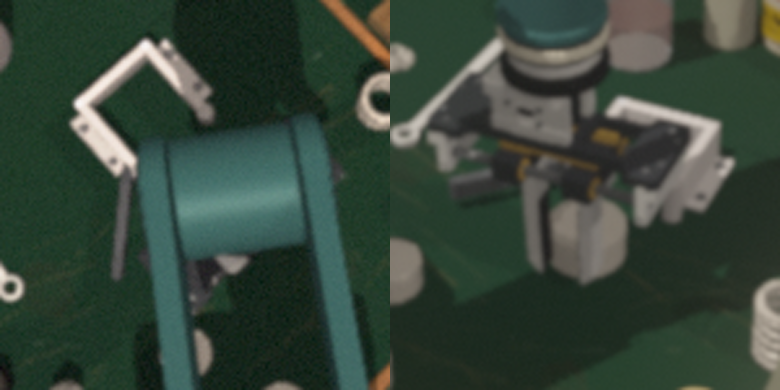

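The tin sits in the cradle about 68 mm before the mouth, upright. I'll continue slowly through the mouth and watch the forces.

Call:
carry_out:
  steps:
    - [[0.008,0.0005,0],0,0.36]
    - [[0.016,0.001,0],0,0.36]
    - [[0.024,0.0015,0],0,0.36]
    - [[0.031,0.002,0],0,0.36]
    - [[0.037,0.002,0],0,0.36]
    - [[0.042,0.002,0],0,0.36]
    - [[0.047,0.002,0],0,0.36]
    - [[0.052,0.002,0],0,0.36]
    - [[0.057,0.002,0],0,0.36]
    - [[0.062,0.002,0],0,0.36]

```text
time: 5.62
tool_pos: [0.5504, 0.1903, 0.0124]
ee_rot: [3.139, 0.002, 0.774]
wrist_force: [-0.2, -6.1, -0.5]
width: 0.03
finger_force: 3.0
```

```bash
python3 - <<'E'
from h import *
from bench import robot
o=robot.get_obs();print(o["tool_pos"],dk(o["tool_pos"]),np.degrees(o["ee_rot"]),o["width"],o["wrist_force"])
s=robot.snapshot("side")
cv2.imwrite("pics/s3.png",cv2.resize(s["image"][120:260,180:340,::-1],None,fx=4,fy=4,interpolation=2))
E
```

```text
[0.55037603 0.19027582 0.01241741] [-0.042  -0.0008] [1.79865205e+02 1.42039687e-01 4.43406578e+01] 0.029989269770426135 [-0.23131714 -6.08833288 -0.46296392]
```

View pics/s3.png

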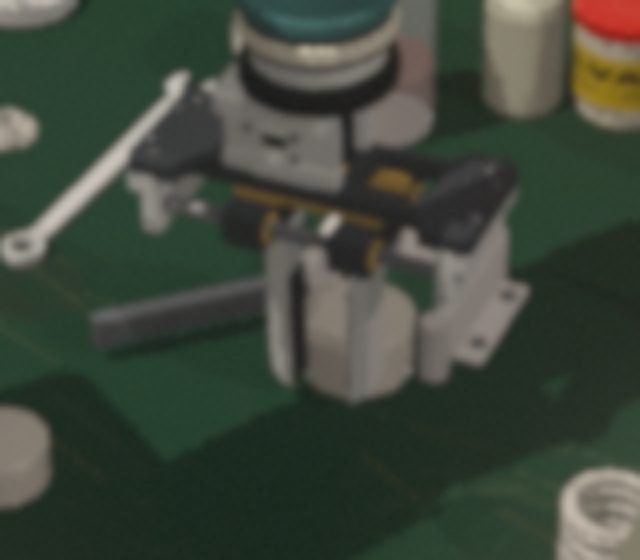

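There's a 4 N sideways force to the dock's right, so the tin touches the left post. I'll shift 2 mm right and go on gently.

Call:
carry_out:
  steps:
    - [[-0.002,0.002,0],0,0.36]
    - [[-0.002,0.002,0],0,0.36]
    - [[0.003,0.002,0],0,0.36]
    - [[0.008,0.002,0],0,0.36]
    - [[0.013,0.002,0],0,0.36]
    - [[0.013,0.002,0],0,0.36]

```text
time: 6.42
tool_pos: [0.5612, 0.2003, 0.0125]
ee_rot: [-3.141, -0.001, 0.775]
wrist_force: [0.1, 0.6, -0.1]
width: 0.03
finger_force: 0.0
```

Call:
carry_out:
  steps:
    - [[0.005,0,0],0,0.36]
    - [[0.01,0,0],0,0.36]
    - [[0.015,0,0],0,0.36]
    - [[0.02,0,0],0,0.36]
    - [[0.025,0,0],0,0.36]
    - [[0.03,0,0],0,0.36]
    - [[0.034,0,0],0,0.36]
    - [[0.034,0,0],0,0.36]

```text
time: 7.42
tool_pos: [0.5855, 0.2237, 0.0125]
ee_rot: [3.142, -0.001, 0.774]
wrist_force: [-0.7, 0.7, -0.0]
width: 0.0299
finger_force: 0.0
```

Call:
carry_out:
  steps:
    - [[0.002,0,0],0,0.36]
    - [[0.004,0,0],0,0.36]
    - [[0.006,0,0],0,0.36]
    - [[0.006,0,0],0,0.36]

```text
time: 7.92
tool_pos: [0.5896, 0.2276, 0.0125]
ee_rot: [3.142, -0.0, 0.774]
wrist_force: [-0.5, -0.5, 0.3]
width: 0.0299
finger_force: 0.1
```

Call:
carry_out:
  steps:
    - [[0.001,0,0],0,0.36]
    - [[0.002,0,0],0,0.36]
    - [[0.003,0,0],0,0.36]
    - [[0.004,0,0],0,0.36]
    - [[0.004,0,0],0,0.36]

```text
time: 8.55
tool_pos: [0.5915, 0.2295, 0.0124]
ee_rot: [-3.141, 0.002, 0.774]
wrist_force: [-4.5, -2.9, 1.8]
width: 0.03
finger_force: 2.3
```

Call:
carry_out:
  steps:
    - [[0.001,0,0],0,0.36]
    - [[0.002,0,0],0,0.36]
    - [[0.002,0,0],0,0.36]
    - [[0.002,0,0],0,0.36]

```text
time: 9.05
tool_pos: [0.5917, 0.2297, 0.0123]
ee_rot: [-3.141, 0.006, 0.774]
wrist_force: [-6.6, -6.4, 4.4]
width: 0.0301
finger_force: 4.4
```

Firmly stopped: the force rises with no motion, so the tin is against the back wall. I'll back straight out, rise and look.

Call:
carry_out:
  steps:
    - [[-0.005,0,0],0,0.36]
    - [[-0.015,0,0],0,0.36]
    - [[-0.03,0,0],0,0.36]
    - [[-0.05,0,0],0,0.36]
    - [[-0.07,0,0],0,0.36]
    - [[-0.09,0,-0.02],0,0.5]
    - [[-0.11,0,-0.06],0,1]
    - [[-0.14,0,-0.1],0,1]
    - [[-0.18,0,-0.14],0,1]
    - [[-0.23,0,-0.15],0,1]

```text
time: 10.3
tool_pos: [0.4299, 0.0701, 0.1659]
ee_rot: [3.137, -0.006, 0.775]
wrist_force: [-0.2, -1.4, 0.4]
width: 0.0006
finger_force: 0.0
```

```bash
python3 - <<'E'
from h import *
from bench import robot
o=robot.get_obs();print(o["tool_pos"],dk(o["tool_pos"]),np.degrees(o["ee_rot"]),o["width"],o["wrist_force"])
a=[]
for n in("top","side"):
    s=robot.snapshot(n)
    r=(slice(150,270),slice(180,300)) if n=="top" else (slice(130,250),slice(190,310))
    a.append(cv2.resize(s["image"][r][:,:,::-1],None,fx=3.3,fy=3.3,interpolation=2))
cv2.imwrite("pics/b4.png",np.hstack(a))
E
```

```text
[0.42986438 0.07012974 0.16592157] [-0.2121 -0.0035] [179.71288716  -0.31974865  44.40852208] 0.0006498920543838453 [-0.1835246  -1.44671413  0.42414391]
```

View pics/b4.png

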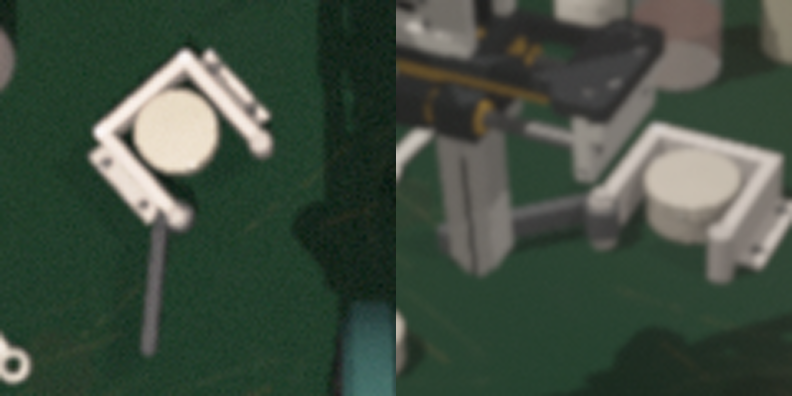

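The tin is seated against the back wall in the top view (centre at crop (176,131)), flat and inside both posts. The keeper is still at about 2.38 rad. Fingers are shut; next I go over and down on its outer (+y) side.

Call:
carry_out:
  steps:
    - [[0.04,-0.027,0],0,1]
    - [[0.08,-0.054,0],0,1]
    - [[0.12,-0.08,0],0,1]
    - [[0.16,-0.107,0],0,1]
    - [[0.195,-0.131,0],0,1]
    - [[0.195,-0.131,0.05],0,1]
    - [[0.195,-0.131,0.1],0,1]
    - [[0.195,-0.131,0.135],0,1]
    - [[0.195,-0.131,0.151],0,1]
    - [[0.195,-0.131,0.151],0,1]

```text
time: 11.65
tool_pos: [0.4763, 0.3007, 0.0103]
ee_rot: [-3.141, 0.002, 0.774]
wrist_force: [-0.5, 0.3, -0.0]
width: 0.0005
finger_force: 0.0
```

```bash
python3 - <<'E'
from h import *
from bench import robot
o=robot.get_obs();p=o["tool_pos"];y=o["ee_rot"][2];print(p,dk(p),np.degrees(y),o["wrist_force"])
H=O+.0415*V;tx=np.array([np.cos(y),np.sin(y)]);ty=np.array([np.sin(y),-np.cos(y)])
e=lambda d:np.array([np.cos(np.radians(d)),np.sin(np.radians(d))])
for a in list(range(136,0,-8))+[0]:
    f=314-a;n=e(f-90);r=.008*abs(n@tx)+.0125*abs(n@ty)
    t=H+.075*e(f)+(.018+r)*n-p[:2];print(a,np.round([t@tx,t@ty],3))
E
```

```text
[0.47633671 0.30072188 0.01034248] [-0.0185  0.1301] 44.36228263126983 [-0.53088143  0.27255323 -0.04745709]
136 [-0.01   0.012]
128 [-0.021  0.016]
120 [-0.03   0.022]
112 [-0.039  0.03 ]
104 [-0.047  0.039]
96 [-0.053  0.049]
88 [-0.058  0.06 ]
80 [-0.061  0.07 ]
72 [-0.063  0.081]
64 [-0.064  0.092]
56 [-0.063  0.103]
48 [-0.06   0.114]
40 [-0.055  0.125]
32 [-0.049  0.135]
24 [-0.041  0.144]
16 [-0.031  0.152]
8 [-0.02   0.159]
0 [-0.009  0.164]
```

Call:
carry_out:
  steps:
    - [[-0.01,0.012,-0.003],0,1]
    - [[-0.021,0.016,-0.003],0,1]
    - [[-0.03,0.022,-0.003],0,1]
    - [[-0.039,0.03,-0.003],0,1]
    - [[-0.047,0.039,-0.003],0,1]
    - [[-0.053,0.049,-0.003],0,1]
    - [[-0.058,0.06,-0.003],0,1]
    - [[-0.061,0.07,-0.003],0,1]
    - [[-0.063,0.081,-0.003],0,1]
    - [[-0.064,0.092,-0.003],0,1]

```text
time: 12.9
tool_pos: [0.496, 0.1897, 0.0144]
ee_rot: [-3.141, 0.0, 0.774]
wrist_force: [-0.9, 0.9, 0.6]
width: 0.0005
finger_force: 0.4
```

Call:
carry_out:
  steps:
    - [[0.001,0.011,0],0,1]
    - [[0.004,0.022,0],0,1]
    - [[0.009,0.033,0],0,1]
    - [[0.015,0.043,0],0,1]
    - [[0.023,0.052,0],0,1]
    - [[0.033,0.06,0],0,1]
    - [[0.044,0.067,0],0,1]
    - [[0.051,0.07,0],0,1]
    - [[0.055,0.07,0],0,1]
    - [[0.055,0.07,0],0,1]

```text
time: 14.15
tool_pos: [0.5836, 0.1774, 0.0144]
ee_rot: [3.14, 0.003, 0.774]
wrist_force: [-2.2, -4.7, 1.6]
width: 0.0002
finger_force: 2.1
```

```bash
python3 - <<'E'
from h import *
from bench import robot
o=robot.get_obs();p=o["tool_pos"];print(p,dk(p),np.degrees(o["ee_rot"]),o["wrist_force"])
E
```

```text
[0.58356678 0.17736001 0.01442881] [-0.0271 -0.0332] [179.92054312   0.18114009  44.35827933] [-2.18202383 -4.73328364  1.55632989]
```

Call:
carry_out:
  steps:
    - [[0.001,0,0],0,1]
    - [[0.002,0,0],0,1]
    - [[0.003,0,0],0,1]
    - [[0.003,0,0],0,1]
    - [[0.003,0,0],0,1]

```text
time: 14.78
tool_pos: [0.5837, 0.1775, 0.0144]
ee_rot: [3.141, 0.008, 0.774]
wrist_force: [-6.0, -8.8, 4.8]
width: 0.0006
finger_force: 5.4
```

Call:
carry_out:
  steps:
    - [[-0.003,0,0],0,1]
    - [[-0.01,0,0],0,1]
    - [[-0.025,0,0],0,1]
    - [[-0.045,0,-0.01],0,1]
    - [[-0.07,0,-0.05],0,1]
    - [[-0.11,0,-0.1],0,1]
    - [[-0.15,0,-0.14],0,1]
    - [[-0.19,0,-0.15],0,1]
    - [[-0.19,0,-0.15],0,1]

```text
time: 15.9
tool_pos: [0.4495, 0.0469, 0.1663]
ee_rot: [3.139, -0.003, 0.772]
wrist_force: [-0.1, -0.1, 0.6]
width: 0.0004
finger_force: 0.0
```

```bash
python3 - <<'E'
from h import *
from bench import robot
o=robot.get_obs();p=o["tool_pos"];print(p,dk(p),o["wrist_force"])
a=[]
for n in("top","side"):
    s=robot.snapshot(n);W=cloud(s);D=(W[...,:2]-O)@np.c_[U,V]
    r=(slice(150,270),slice(180,300)) if n=="top" else (slice(130,250),slice(200,320))
    a.append(cv2.resize(s["image"][r][:,:,::-1],None,fx=3.3,fy=3.3,interpolation=2))
    m=(W[...,2]>.02)&(W[...,2]<.034)&(D[...,0]>-.045)&(D[...,0]<-.009)&(abs(D[...,1])<.08)
    print(n,m.sum(),cv2.fitLine(D[m].astype(np.float32),2,0,.01,.01).ravel())
print("tin",dk(ray(robot.snapshot("top"),233.3,189.7,.032)))
cv2.imwrite("pics/b5.png",np.hstack(a))
E
```

```text
[0.44950016 0.04693716 0.1662705 ] [-0.2141 -0.0338] [-0.06548674 -0.14865744  0.58191733]
top 174 [ 0.00810026  0.9999672  -0.01415996 -0.00918993]
side 280 [ 0.00827895  0.9999657  -0.01482536 -0.01206517]
tin [ 0.0468 -0.0005]
```

View pics/b5.png

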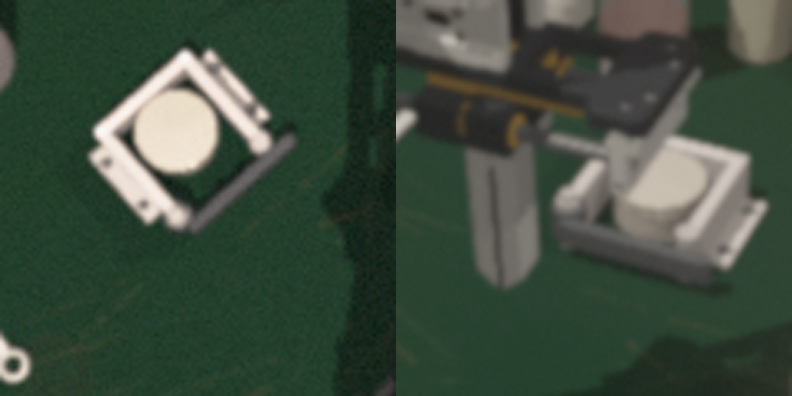

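The keeper lies straight across both posts and against its stop: the fit is parallel to the mouth within 0.5°, and pressing moved it no further. The tin is home and the gripper is clear, so I'm handing in.

```bash
python3 -c "
from bench import robot
print(robot.close_job())"
```

```text
the job is handed in; nothing more can be done
None
```

The tin is home against the dock's back wall, the keeper is fully shut behind it, and the job was handed in at about 16 s of the 64 s allowed.

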